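Seat the microscope side lamp on its ball stand and latch it

TASK

Pick up the small lamp by its square neck and lower its socket, without dropping it, onto the ball of the ball-stud stand until it sits fully home, level on the base plate, with its latch lever still up; the other stand, with a straight rod, is not for it. Then let go of the lamp, press its latch lever all the way down, and leave the lamp seated and latched.

Things in the scene. Friction and masses are not known exactly. Their poses are not given: they have to be found in the camera images.
- lamp_grip (a point): Loose lamp, 0.45 kg, standing upright. Point: centre of its black square neck (34 mm along x, 30 along y, 38 high), 64 mm above its underside; z up. Grip across y. Below, on the axis: bell socket, open down, mouth 54 mm narrowing in 20 mm of height to a 32 mm bore. Lamp barrel to -x (reaches 77 mm, radius 17); low tail with foot and latch lever to +x (78 mm). May be set at any yaw.
- ball (a point): Centre of the 28 mm steel ball of the fixed ball stand: grey base plate 170 mm across, 12 thick, its top 24 mm below this point; ball top 50 mm above the bench. z up. Lamp home: bell rim and foot rest on the plate, neck centre straight above this point (2 mm play), 40 mm higher. The stand with a 12 mm straight rod, 87 mm tall, is the wrong one. They may stand on either side, left or right.
- latch_pad (a point): Centre of the thumb pad (28 x 26 x 6 mm) of the lamp's dark steel lever. Hinge along lamp y, 24 mm from the neck centre to lamp +x and 14 below it; pad centre 44 mm from the hinge, lever end 60. Raised about 37 degrees: pad 59 mm out, 13 above the neck centre. Fully down (level): 68 mm out, pad top 11 mm below the neck centre, the lamp's foot right under it. Press from above, closed fingers.
- latch (a joint): Latch lever angle in rad: 0 fully raised, 0.65 fully down on its stop. About 1 N on the pad moves it; it stays where it is left. Press with less than 20 N.
Things that resemble listed ones, but are neither listed nor needed, are in the scene too. What is shaped like the part that bears lamp_grip but orange or red is not meant.

How it is judged (in metres and radians):
On the way, in this order (a step that is already met when the one before it is completed fails the run):
1. the lamp is lowered over the ball in the fingers, not dropped: within 15 mm of fully home, the lever still up (horizontal distance between lamp_grip and ball below 0.015 m and z of lamp_grip in the frame of ball below 0.055 m and contact force between the fingers and lamp above 0.5 N and value of joint latch below 0.3 rad), for 0.05 s.
2. the lamp is let go, fully home and level on the ball stand, the lever still up (horizontal distance between lamp_grip and ball below 0.012 m and z of lamp_grip in the frame of ball below 0.045 m and angle between lamp_grip's own z axis and vertical below 0.12 rad and contact force between the fingers and lamp below 0.2 N and value of joint latch below 0.3 rad), for 0.1 s.
At the end, for the whole second after the job is handed in: The lamp rests still on the ball stand: grip point within 12 mm of the ball's axis, no more than 45 mm above the ball's centre (40 is home), upright within 7 degrees, and the latch lever pressed down past 0.52 of its 0.65 rad (horizontal distance between lamp_grip and ball below 0.012 m and z of lamp_grip in the frame of ball below 0.045 m and angle between lamp_grip's own z axis and vertical below 0.12 rad and value of joint latch above 0.52 rad and linear speed of lamp below 0.02 m/s); the robot touches nothing.
It also fails if it takes over 45 s, if anything falls off the work surface, if the arm or the gripper's body presses on something with over 40 N, if the wrist force passes 120 N, or if a joint passes its speed limit or range.

ROBOT

A 6-joint arm with a two-finger parallel gripper is mounted at the origin on the work surface. World frame = base frame: x ahead of the robot, y to its left, z up, the work surface at z = 0. Lengths are in mm, angles in degrees, forces in N, time in s.
With the tool pointing down it reaches from about 350 to 850 mm from the base axis. Payload 8.1 kg.
Tool frame: the origin (TCP) lies midway between the tips of the shut fingers; the grasp point (between the pads) lies 19 mm behind it; z points along the fingers, y is the line along which they close (so a half turn about z gives the same grasp; the last joint's range is limited). The gripper opens to 85 mm and grips with 20 to 120 N. Pads are 22 mm wide; open, the fingers measure 114 mm over their backs; the gripper's body (76 mm by 85 mm) begins 54 mm behind the grasp point. The pads swing forward as they close: fully open they stand 13 mm farther back than shut.
Start: joints at [58.705, 7.471, 85.268, -0, 87.261, -4.893], TCP at [266.779, 537.433, 231.292] pointing down, gripper open.
Joint ranges: [-169.43, 169.43], [-51.17, 129.36], [1.28, 143.12], [-76.62, 256.62], [0, 156.53], [-152.29, 152.29]. Speed limits (degrees/s): [136.94, 136.94, 159.86, 180, 180, 180].

INTERFACE

Orientations are given as [roll, pitch, yaw] about the fixed x, y, z axes, in that order (R = Rz(yaw) Ry(pitch) Rx(roll)).
In Python, from bench import sense, snapshot, order, finder gives the robot as it stands.
- The arm moves only by the tool send_rows, never from a script. Its argument "steps" is a list of rows, each a list of 2 entries, a list of its own where there are three numbers: the shift along the world's x, y, z in units of 30 mm (1.0 is 30 mm), then the turn, a rotation vector about the world's x, y, z in rad. In form: [[[dx, dy, dz], [wx, wy, wz]], ...]. A call has 1 to 10 rows; each row is the pose to reach, as a shift and turn from the pose commanded when the call began; what a row does not reach only later rows make up. A row lasts 1/8 s, in which the tool goes at most 62.5 mm and 10.7 degrees, less where a joint would pass 70% of its speed; a pose out of reach is approached as far as the arm can. A call with a gripper value outside its range is refused whole. "fingers" is the closure, from 0 (fully open) to 1 (shut), set as the call begins (left out, the last holds). The fingers move at their own pace and stop on an object; "squeeze" is the grip in N (left out, the last holds). Time passes only in rows, so rows that repeat a pose let the fingers close. It gives the time, the measured TCP pose, the force, the opening and the grip force at its end, in the units of the state.
- sense(): the state, without advancing time (a new reading comes with each control period).
- snapshot(name): name is "scene" or "top"; returns a dict with "img" (480x640x3 uint8, red, green, blue), "K" (3x3 intrinsics, pixels), "pose" (4x4, takes a point from camera to world coordinates). Camera axes: x right, y up, looking along -z (the intrinsics and any distortion apply to the point x, -y, -z); pixel columns grow to the right and rows downward; lengths in mm; the calibration is good to about 2 mm. A picture is of the moment at which its call begins. There is no depth.
- order.hand_in(): hands the job in; it is judged then, once.
Trained networks look in the newest picture that a camera, given by its name, has taken for a name from the list of things; names that differ only in an ending like _2 or _b are one class to them, and where a whole thing is asked for, a point or a joint stands for the part that bears it (a point fixed in the world has none). Each returns a list of dicts, best first, with "confidence" (0 to 1); they miss things now and then, are a little off and sometimes report something else, mostly with a low value. They report only what shows in the picture. A call takes as long as a camera call. They do not tell look-alikes from the thing itself.
- finder.find_in(label, camera): "box" ([left, top, width, height] as shares, 0 to 1, of the picture: columns of its width, rows of its height, round what is visible of it).
- finder.trace(label, camera): "mask" (480x640 bool, what is visible of it) and "box" ([left, top, width, height] as shares, 0 to 1, of the picture: columns of its width, rows of its height, round what is visible of it).
- finder.pinpoint(label, camera): "at" ([column, row] as shares, 0 to 1, of the picture: columns of its width, rows of its height: a listed point, or the origin of a listed thing).
The state is a dict: "time": time; "joint_pos": joint angles; "qd": joint speeds; "joint_efforts": joint torques, N m; "tool_pos": TCP position; "tcp_rot": TCP orientation; "ft_force": force on the tool from outside, world axes, zero at the start; "wrist_torque": the same for the moment, N m; "finger_gap": finger opening in mm; "grip_force": force on a finger pad.
Only numpy, scipy, OpenCV 4.12 (cv2) and the standard library are available. Lean on these libraries where they do the work, as an engineer would, in place of code of your own. Each camera call takes 0.05 s, during which the arm holds its last target. There are 200 camera calls.

## Working session

There is one attempt and no reset: what is moved stays moved. The work goes in short steps, Python scripts to look and compute and a tool call to move; the robot and the scene stay as the last step left them, time stands still between calls to the robot, and variables do not carry over. Pictures are saved under pics/ and viewed, at most 10 in all, crops included, and the job is handed in when it is done.

Besides the shell and the picture viewer there is one more tool, called after "Call:" as name([rows], argument=value, ...), one row to a line, values as JSON. send_rows: Moves the arm, as the interface text tells. Its arguments: {"type":"object","properties":{"steps":{"type":"array"},"fingers":{"type":"number"},"squeeze":{"type":"number"}},"required":["steps"]}

```bash
mkdir -p pics; cat > h.py <<'E'
import numpy as np, cv2
from bench import sense, snapshot, order, finder
def ray(s,px):
    K=s["K"];P=s["pose"]
    d=np.array([(px[0]-K[0,2])/K[0,0],-(px[1]-K[1,2])/K[1,1],-1.])
    return P[:3,3],P[:3,:3]@d
def onz(s,px,z):
    o,d=ray(s,px); return o+d*(z-o[2])/d[2]
def tri(s1,p1,s2,p2):
    o1,d1=ray(s1,p1);o2,d2=ray(s2,p2);d1=d1/np.linalg.norm(d1);d2=d2/np.linalg.norm(d2)
    t=np.linalg.lstsq(np.c_[d1,-d2],o2-o1,rcond=None)[0]
    a=o1+d1*t[0];b=o2+d2*t[1]; return (a+b)/2,np.linalg.norm(a-b)
def proj(s,p):
    P=s["pose"];c=P[:3,:3].T@(np.array(p)-P[:3,3]);K=s["K"]
    return np.array([K[0,0]*c[0]/-c[2]+K[0,2],K[1,1]*-c[1]/-c[2]+K[1,2]])
def save(s,n,box=None,f=1):
    im=s["img"][:,:,::-1]
    if box: im=im[box[1]:box[3],box[0]:box[2]]
    cv2.imwrite("pics/"+n,cv2.resize(im,None,fx=f,fy=f,interpolation=cv2.INTER_CUBIC))
E
python3 - <<'E'
from h import *
np.set_printoptions(precision=1,suppress=True)
st=sense();print(st)
S={}
for c in("scene","top"):
    S[c]=s=snapshot(c);save(s,c+"0.png");print(c,s["K"],s["pose"],[k for k in s])
    for l in("lamp_grip","ball","latch_pad"):
        print(l,[(np.array(d["at"])*[640,480],round(d["confidence"],2)) for d in finder.pinpoint(l,c)])
E
```

```text
{'time': 0.0, 'joint_pos': array([58.7,  7.5, 85.3, -0. , 87.3, -4.9]), 'qd': array([-0.1,  0. , -0.1, -0.1, -0.1, -0. ]), 'joint_efforts': array([  0. , -56.9, -50.1,  -0. ,   0. ,  -0. ]), 'tool_pos': array([266.5, 537. , 230.2]), 'tcp_rot': array([-179.9,   -0. ,  153.6]), 'ft_force': array([0.2, 0.5, 0.1]), 'wrist_torque': array([-0.,  0., -0.]), 'grip_force': 0.0, 'finger_gap': 85.4298767577822}
scene [[433.5   0.  322.5]
 [  0.  433.5 242.3]
 [  0.    0.    1. ]] [[ -0.7  -0.5   0.5 905.4]
 [  0.7  -0.5   0.5 370.8]
 [  0.    0.7   0.7 660.1]
 [  0.    0.    0.    1. ]] ['img', 'K', 'pose']
lamp_grip [(array([279.3, 141.4]), 0.93), (array([372.3, 459.4]), 0.9), (array([326.3, 279. ]), 0.74)]
ball [(array([445.8, 333.2]), 0.95)]
latch_pad [(array([356., 415.]), 0.68), (array([291.5, 270.4]), 0.62), (array([301.8, 140.7]), 0.45)]
top [[597.8   0.  327. ]
 [  0.  597.8 245.6]
 [  0.    0.    1. ]] [[   0.     1.    -0.1  391.7]
 [  -1.     0.    -0.   -27.9]
 [   0.     0.1    1.  1451.8]
 [   0.     0.     0.     1. ]] ['img', 'K', 'pose']
lamp_grip [(array([194. , 152.4]), 0.86), (array([299.4, 224.6]), 0.74), (array([467.7, 330.7]), 0.65)]
ball [(array([215.9, 256.4]), 0.94)]
latch_pad [(array([316.8, 208.2]), 0.66), (array([440.1, 335.4]), 0.6), (array([216.2, 159.4]), 0.57)]
```

View pics/scene0.png

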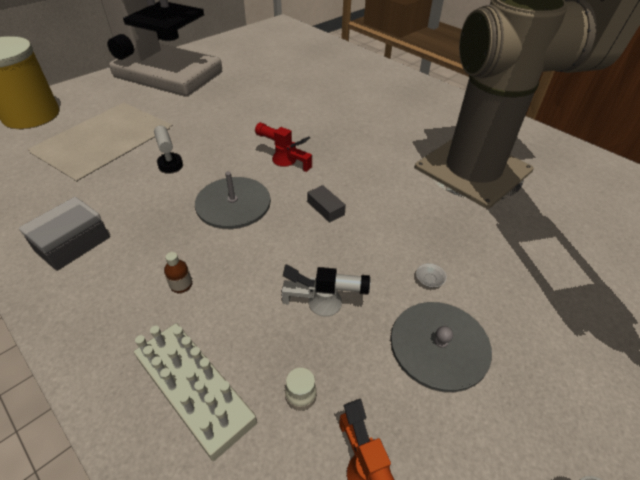

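View pics/top0.png

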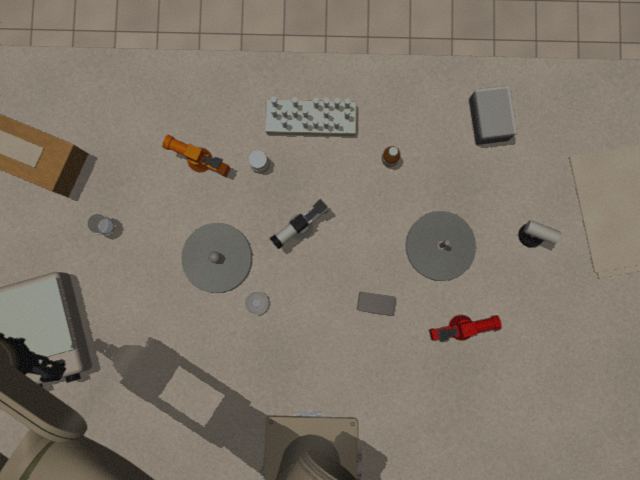

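The three lamp-shaped things are red (scene 283,145), orange (370,455) and white with a black neck (326,279; top 299,225). The white one fits. The ball stand is the plate at scene (445,335), top (216,256). The other plate, at scene (232,200), top (443,245), carries a straight rod.

```bash
python3 - <<'E'
from h import *
np.set_printoptions(precision=1,suppress=True)
a=snapshot("scene");b=snapshot("top")
g,e=tri(a,(326.3,279),b,(299.4,224.6));print("grip",g,e)
p,e=tri(a,(291.5,270.4),b,(316.8,208.2));print("pad",p,e)
B,e=tri(a,(445.8,333.2),b,(215.9,256.4));print("ball",B,e)
print("fixed z: grip",onz(a,(326.3,279),64),onz(b,(299.4,224.6),64),"pad",onz(a,(291.5,270.4),77),onz(b,(316.8,208.2),77),"ball",onz(a,(445.8,333.2),36),onz(b,(215.9,256.4),36))
# plate-ellipse check in top
m=cv2.inRange(cv2.cvtColor(b["img"],cv2.COLOR_RGB2GRAY),60,110)
for s,l in((b,"ball"),(a,"ball")):
    pass
c1=cv2.resize(a["img"][220:400,260:510],None,fx=3.1,fy=3.1,interpolation=cv2.INTER_CUBIC)[:,:,::-1]
cv2.imwrite("pics/crop1.png",c1)
E
```

```text
grip [558.6  38.5  61.8] 1.1884514304372629
pad [597.9  -3.9  80.1] 7.614831280398029
ball [479.5 239.4  34. ] 6.295918037978878
fixed z: grip [560.2  39.3  64. ] [557.9  38.9  64. ] pad [598.7  -8.8  77. ] [595.6  -1.1  77. ] ball [479.2 242.5  36. ] [480.8 236.2  36. ]
```

View pics/crop1.png

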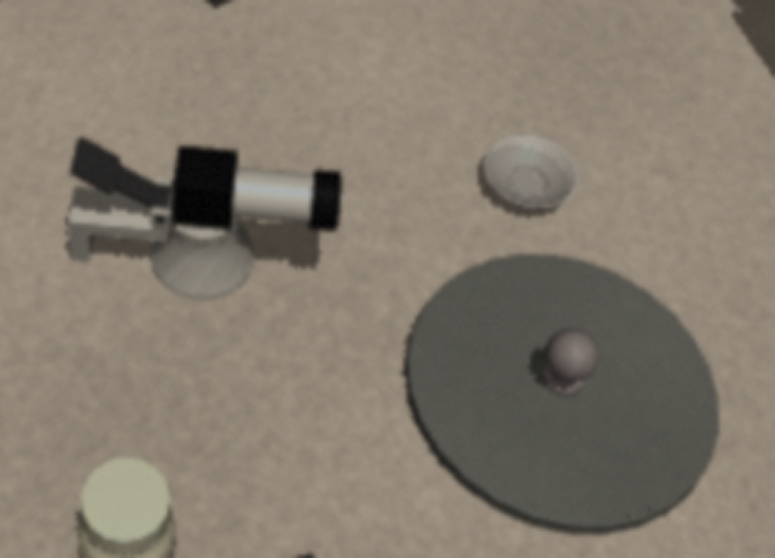

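The crop shows the white lamp with its black neck (crop 205,185) and raised dark lever at left (95,160), standing upright. The plate at right carries a ball on a stud (571,354), so both identifications hold. I'll refine with the plate outlines and the lamp's axis.

```bash
python3 - <<'E'
from h import *
np.set_printoptions(precision=1,suppress=True)
S={c:snapshot(c) for c in("scene","top")}
for c,s in S.items():
    for d in finder.trace("ball",c)[:2]:
        m=d["mask"];ys,xs=np.nonzero(m);print(c,"ball mask",d["confidence"],m.sum(),xs.mean(),ys.mean(),d["box"])
    for d in finder.trace("lamp_grip",c):
        m=d["mask"];ys,xs=np.nonzero(m);print(c,"lamp mask",round(d["confidence"],2),m.sum(),xs.mean(),ys.mean(),cv2.minAreaRect(np.c_[xs,ys].astype(np.float32)))
    # plate by grow from colour near plate
    g=s["img"].astype(int); seed=(430,365) if c=="scene" else (200,270)
    ref=np.median(g[seed[1]-3:seed[1]+4,seed[0]-3:seed[0]+4].reshape(-1,3),0)
    m=(np.abs(g-ref).max(2)<16).astype(np.uint8)
    m=cv2.morphologyEx(m,cv2.MORPH_OPEN,np.ones((5,5)))
    n,L=cv2.connectedComponents(m);m=(L==L[seed[1],seed[0]]).astype(np.uint8)
    ct=max(cv2.findContours(m,0,1)[0],key=cv2.contourArea)[:,0]; h=cv2.convexHull(ct)[:,0]
    w=np.array([onz(s,q,12)[:2] for q in ct if cv2.pointPolygonTest(h.reshape(-1,1,2),(float(q[0]),float(q[1])),True)<1.0])
    A=np.c_[2*w,np.ones(len(w))];x=np.linalg.lstsq(A,(w**2).sum(1),rcond=None)[0]
    print(c,"plate centre",x[:2],"R",np.sqrt(x[2]+x[0]**2+x[1]**2),m.sum(),ref)
# black neck top view (top of neck z=83) 
b=S["top"];g=b["img"].max(2)[205:245,270:330]
m=(g<30).astype(np.uint8);n,L,st,ce=cv2.connectedComponentsWithStats(m)
for i in range(1,n):
    if st[i,4]>15:
        ys,xs=np.nonzero(L==i);r=cv2.minAreaRect(np.c_[xs,ys].astype(np.float32));print("dark",st[i,4],ce[i]+[270,205],r[1:],onz(b,ce[i]+[270,205],83 if st[i,4]>100 else 64))
E
```

```text
scene ball mask 0.92 7113 440.69998594123433 346.7154505834388 [0.6122, 0.6327, 0.1592, 0.1863]
scene lamp mask 0.83 2431 363.3747429041547 446.42451665981076 ((364.7081604003906, 440.62896728515625), (84.62627410888672, 46.47355651855469), 81.4163818359375)
scene lamp mask 0.75 1352 284.6945266272189 146.70636094674558 ((283.006591796875, 147.47213745117188), (63.44389343261719, 38.936683654785156), 13.240520477294922)
scene lamp mask 0.73 2611 322.5430869398698 288.3527384144006 ((324.50286865234375, 291.731201171875), (88.0411148071289, 48.126102447509766), 8.746162414550781)
scene plate centre [484. 242.] R 82.77152280158101 6423 [86. 85. 79.]
top ball mask 0.68 3898 216.57619291944587 257.4551051821447 [0.2823, 0.4654, 0.1084, 0.1444]
top ball mask 0.45 238 315.890756302521 209.86974789915968 [0.478, 0.4173, 0.0322, 0.0381]
top lamp mask 0.97 1096 196.51368613138686 156.2837591240876 ((195.24513244628906, 156.89390563964844), (71.9067153930664, 24.446308135986328), 32.905242919921875)
top lamp mask 0.81 1052 300.6216730038023 224.5522813688213 ((301.5212097167969, 225.5760498046875), (24.29412078857422, 65.53762817382812), 47.862403869628906)
top lamp mask 0.81 1080 464.76944444444445 327.7675925925926 ((465.4613952636719, 327.2269287109375), (23.370807647705078, 71.61054229736328), 87.1375961303711)
top plate centre [480.8 241.5] R 82.62355711068147 3630 [106. 105.  99.]
dark 21 [302.5 227.4] ((1.4142135381698608, 12.727920532226562), 45.0) [551.4  31.4  64. ]
dark 38 [275.6 240.5] ((11.171918869018555, 4.555539608001709), 49.398704528808594) [519.3  93.4  64. ]
```

Call:
send_rows([
  [[3.0,-5.0,0],[0,0,-0.12]],
  [[6.5,-11,0],[0,0,-0.3]],
  [[9.75,-16.62,-1.5],[0,0,-0.41]],
  [[9.75,-16.62,-2.7],[0,0,-0.41]],
  [[9.75,-16.62,-2.7],[0,0,-0.41]],
  [[9.75,-16.62,-2.7],[0,0,-0.41]],
  [[9.75,-16.62,-2.7],[0,0,-0.41]],
  [[9.75,-16.62,-2.7],[0,0,-0.41]],
  [[9.75,-16.62,-2.7],[0,0,-0.41]],
  [[9.75,-16.62,-2.7],[0,0,-0.41]],
], fingers=0, squeeze=50)

```text
time: 2.05
tool_pos: [560.0, 35.7, 149.5]
tcp_rot: [-179.9, -0.0, 129.9]
ft_force: [0.8, 0.9, 0.2]
finger_gap: 85.2
grip_force: 0.0
```

```bash
python3 - <<'E'
from h import *
np.set_printoptions(precision=1,suppress=True)
print(sense()["tool_pos"])
s=snapshot("scene")
for l in("lamp_grip","latch_pad"): print(l,[(np.array(d["at"])*[640,480],round(d["confidence"],2)) for d in finder.pinpoint(l,"scene")])
im=s["img"].copy()
# overlay predicted neck box with yaw -50 about grip est
G=np.array([559,38.5,64]);y=np.radians(-50);R=np.array([[np.cos(y),-np.sin(y),0],[np.sin(y),np.cos(y),0],[0,0,1]])
x0,y0,f=240,180,4.2
c=cv2.resize(im[y0:y0+140,x0:x0+180],None,fx=f,fy=f,interpolation=cv2.INTER_CUBIC)
def ln(pts,col):
    q=[((proj(s,G+R@np.array(p))-[x0,y0]+.5)*f).astype(int) for p in pts]
    cv2.polylines(c,[np.array(q)],False,col,1)
for z in(-19,19): ln([(17,15,z),(17,-15,z),(-17,-15,z),(-17,15,z),(17,15,z)],(0,255,0))
ln([(-77,0,0),(0,0,0)],(255,0,0)); ln([(24,0,-14),(59,0,13)],(255,255,0))
cv2.imwrite("pics/over1.png",c[:,:,::-1])
E
```

```text
[560.   35.7 149.5]
lamp_grip [(array([325.6, 278.6]), 0.94), (array([373.3, 458.9]), 0.91), (array([285.5, 140.3]), 0.82)]
latch_pad [(array([290.9, 273.5]), 0.9), (array([354.1, 414.9]), 0.8), (array([298.2, 141.6]), 0.45)]
```

View pics/over1.png

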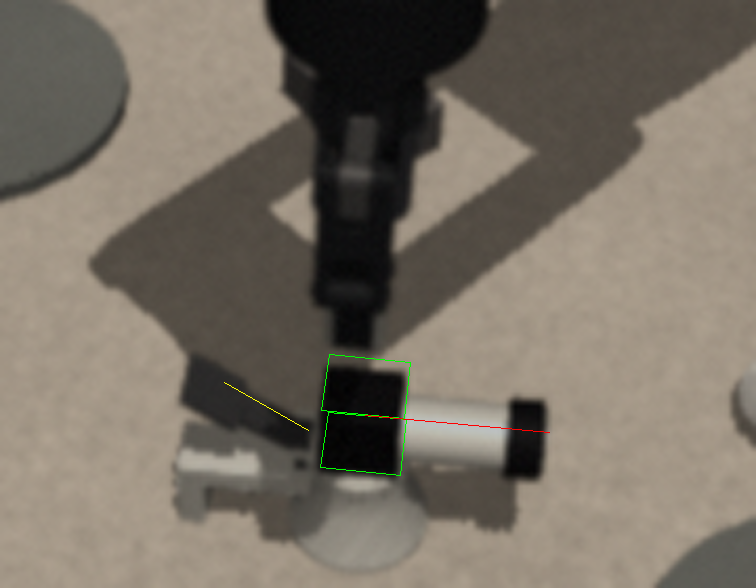

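The overlay matches the lamp to within 1–2 px: neck around crop (363,421), axis slope as predicted for yaw -50. The gripper is straight above, so I'll descend.

Call:
send_rows([
  [[0,0.1,-0.6],[0,0,0]],
  [[0,0.1,-1.2],[0,0,0]],
  [[0,0.1,-1.8],[0,0,0]],
  [[0,0.1,-2.4],[0,0,0]],
  [[0,0.1,-3.0],[0,0,0]],
  [[0,0.1,-3.4],[0,0,0]],
  [[0,0.1,-3.45],[0,0,0]],
  [[0,0.1,-3.45],[0,0,0]],
])

```text
time: 3.2
tool_pos: [559.7, 41.8, 47.2]
tcp_rot: [180.0, 0.0, 130.1]
ft_force: [-1.0, 0.3, -0.2]
finger_gap: 85.3
grip_force: 0.0
```

Call:
send_rows([
  [[0,0,0],[0,0,0]],
  [[0,0,0],[0,0,0]],
  [[0,0,0],[0,0,0]],
  [[0,0,0],[0,0,0]],
  [[0,0,0],[0,0,0]],
  [[0,0,0],[0,0,0]],
], fingers=1, squeeze=50)

```text
time: 3.95
tool_pos: [559.6, 41.8, 47.2]
tcp_rot: [180.0, 0.0, 130.1]
ft_force: [-0.1, 0.5, 5.4]
finger_gap: 29.7
grip_force: 52.5
```

Call:
send_rows([
  [[0,0,0.5],[0,0,0]],
  [[0,0,1.4],[0,0,0]],
  [[0,0,2.4],[0,0,0]],
  [[0,0,2.9],[0,0,0]],
  [[-0.4,1.0,2.9],[0,0,0]],
  [[-0.9,2.3,2.9],[0,0,0]],
  [[-1.4,3.6,2.9],[0,0,0]],
  [[-1.9,4.9,2.9],[0,0,0]],
  [[-2.4,6.1,2.9],[0,0,0]],
  [[-2.6,6.6,2.9],[0,0,0]],
])

```text
time: 5.2
tool_pos: [479.8, 241.4, 133.1]
tcp_rot: [-179.9, -0.0, 130.2]
ft_force: [-0.5, -0.1, -3.8]
finger_gap: 29.6
grip_force: 51.4
```

Call:
send_rows([
  [[0,0,0],[0,0,0]],
  [[0,0,0],[0,0,0]],
  [[0,0,0],[0,0,0]],
])

```text
time: 5.58
tool_pos: [481.7, 238.8, 133.7]
tcp_rot: [-180.0, 0.0, 130.0]
ft_force: [1.1, 0.9, -4.1]
finger_gap: 29.3
grip_force: 51.3
```

```bash
python3 - <<'E'
from h import *
np.set_printoptions(precision=1,suppress=True)
t=sense()["tool_pos"];print(t)
s=snapshot("scene");b=snapshot("top")
for c in("scene","top"):
  for l in("lamp_grip","latch_pad","ball"): print(c,l,[(np.array(d["at"])*[640,480],round(d["confidence"],2)) for d in finder.pinpoint(l,c)])
x0,y0,f=330,190,4
im=cv2.resize(s["img"][y0:y0+150,x0:x0+190],None,fx=f,fy=f,interpolation=cv2.INTER_CUBIC)
def ln(P,col): cv2.polylines(im,[np.array([((proj(s,p)-[x0,y0]+.5)*f).astype(int) for p in P])],False,col,1)
B=np.array([481.5,241,36.]);a=np.linspace(0,6.29,60)
ln([B+[14*np.cos(u),14*np.sin(u),0] for u in a],(255,0,0)); ln([B+[85*np.cos(u),85*np.sin(u),-24] for u in a],(255,0,0))
G=np.array([t[0],t[1],t[2]+16.8]); ln([G+[27*np.cos(u),27*np.sin(u),-64] for u in a],(0,255,0)); 
ln([G,G-[0,0,64]],(0,255,0))
cv2.imwrite("pics/over2.png",im[:,:,::-1])
E
```

```text
[481.7 238.8 133.7]
scene lamp_grip [(array([286.9, 139.9]), 0.75), (array([457.5, 290.1]), 0.64), (array([370.8, 462.7]), 0.64)]
scene latch_pad [(array([356.2, 415.8]), 0.83), (array([417.8, 283.8]), 0.59), (array([301.8, 140.9]), 0.48)]
scene ball [(array([445.9, 333.1]), 0.8)]
top lamp_grip [(array([469.6, 331.1]), 0.98), (array([191.5, 156. ]), 0.87), (array([209.4, 253.2]), 0.59)]
top latch_pad [(array([441. , 331.3]), 0.69), (array([226.7, 234.2]), 0.58), (array([213.5, 160.1]), 0.43)]
top ball [(array([215.5, 256.1]), 0.61)]
```

View pics/over2.png

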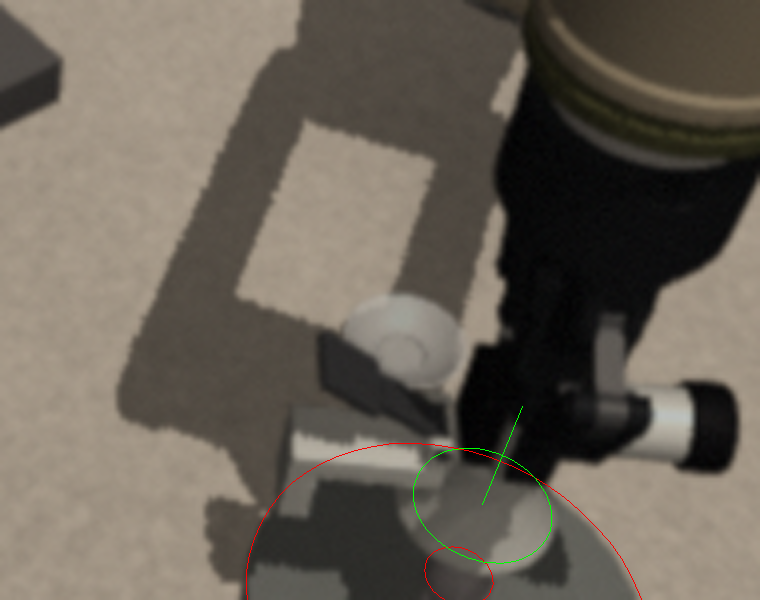

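The lamp is held, level, above the plate. Its rim is at about crop (478,508) and the ball at (459,575), and the lever is still up. I'll measure the ball's centre in the saved first pictures.

```bash
python3 - <<'E'
from h import *
np.set_printoptions(precision=2,suppress=True)
S={c:snapshot(c) for c in("scene","top")}
def ell(c,im,cen):
    g=im.astype(int);x,y=cen;w=20
    p=g[y-w:y+w+1,x-w:x+w+1]
    if c=="scene": m=(p[:,:,2]-p[:,:,1]<-3)  # placeholder
    r=p[:,:,2]-p[:,:,1]
    return p
ims={"scene":cv2.imread("pics/scene0.png"),"top":cv2.imread("pics/top0.png")}
for c,cen in(("scene",(444,334)),("top",(216,257))):
    im=ims[c].astype(int);rg=im[:,:,2]-im[:,:,1]   # ball slightly reddish vs greenish-grey plate
    x,y=cen;p=rg[y-14:y+15,x-14:x+15]
    base=np.median(rg[y-30:y+31,x-30:x+31]);m=(p>base+5).astype(np.uint8)
    n,L,st,ce=cv2.connectedComponentsWithStats(m);i=1+st[1:,4].argmax()
    (cx,cy),r=cv2.minEnclosingCircle(np.argwhere(L==i)[:,::-1].astype(np.float32))
    ctr=np.array([cx+x-14,cy+y-14]);print(c,base,st[i],ce[i]+[x-14,y-14],"circ",ctr,r,"->",onz(S[c],ctr,36), "pred r px",14/np.linalg.norm(S[c]["pose"][:3,3]-[481,241,36])*S[c]["K"][0,0])
    print("\n".join("".join("#" if v else "." for v in q) for q in L==i) if c=="scene" else "")
E
```

```text
scene 1.0 [  9   7  13  14 131] [445.29 333.32] circ [445.  333.5] 6.800835609436035 -> [480.62 241.96  36.  ] pred r px 7.923916707903974
.............................
.............................
.............................
.............................
.............................
.............................
.............................
..............###............
...........########..........
..........###########........
...........##########........
.........#.##########........
..........############.......
.........#.###########.......
.........#############.......
.........#############.......
...........###########.......
..........#.#########........
..........#..####.###........
.............#######.........
..............#.#............
.............................
.............................
.............................
.............................
.............................
.............................
.............................
.............................
top 1.0 [ 7 10  7  8 24] [212.38 256.25] circ [212.23 256.46] 3.546078681945801 -> [480.46 244.92  36.  ] pred r px 5.796591651029526
```

Call:
send_rows([
  [[-0.05,0.08,0],[0,0,0]],
  [[-0.05,0.08,-0.4],[0,0,0]],
  [[-0.05,0.08,-0.8],[0,0,0]],
  [[-0.05,0.08,-1.2],[0,0,0]],
  [[-0.05,0.08,-1.5],[0,0,0]],
  [[-0.05,0.08,-1.5],[0,0,0]],
  [[-0.05,0.08,-1.5],[0,0,0]],
])

```text
time: 6.95
tool_pos: [480.1, 242.3, 89.1]
tcp_rot: [180.0, 0.0, 130.1]
ft_force: [-0.4, 1.0, -4.5]
finger_gap: 29.1
grip_force: 51.2
```

```bash
python3 - <<'E'
from h import *
np.set_printoptions(precision=1,suppress=True)
t=sense()["tool_pos"];print(t)
s=snapshot("scene")
x0,y0,f=360,240,5
im=cv2.resize(s["img"][y0:y0+110,x0:x0+150],None,fx=f,fy=f,interpolation=cv2.INTER_CUBIC)
def ln(P,col): cv2.polylines(im,[np.array([((proj(s,p)-[x0,y0]+.5)*f).astype(int) for p in P])],False,col,1)
a=np.linspace(0,6.29,60)
G=np.array([t[0],t[1],t[2]+16.8]); ln([G+[27*np.cos(u),27*np.sin(u),-64] for u in a],(0,255,0)); ln([G,G-[0,0,64]],(0,255,0))
B=np.array([480.6,242,36.]);ln([B+[85*np.cos(u),85*np.sin(u),-24] for u in a],(255,0,0));ln([B,B-[0,0,24]],(255,0,0))
cv2.imwrite("pics/over3.png",im[:,:,::-1])
E
```

```text
[480.1 242.3  89.1]
```

View pics/over3.png

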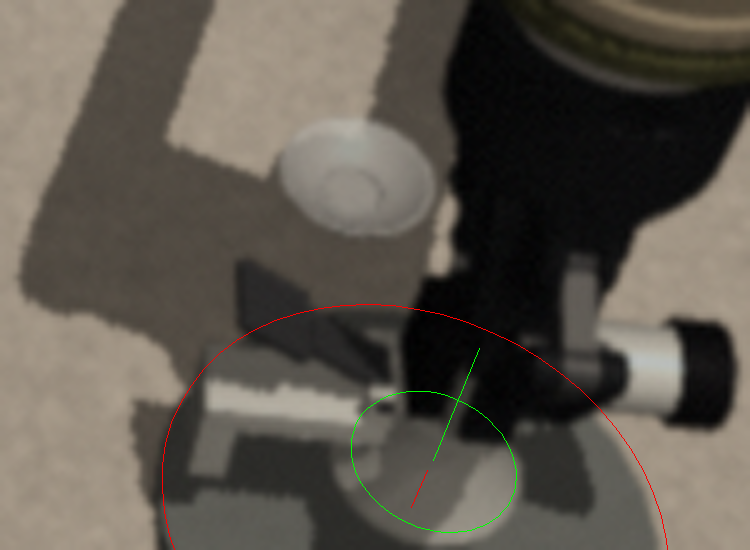

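The rim is centred around crop (426,468), about 1 mm to the right of the ball's axis in the lamp's +x direction. I'll nudge it and lower slowly.

Call:
send_rows([
  [[-0.03,0.03,-0.2],[0,0,0]],
  [[-0.03,0.03,-0.4],[0,0,0]],
  [[-0.03,0.03,-0.6],[0,0,0]],
  [[-0.03,0.03,-0.72],[0,0,0]],
  [[-0.03,0.03,-0.8],[0,0,0]],
  [[-0.03,0.03,-0.8],[0,0,0]],
])

```text
time: 7.75
tool_pos: [478.8, 243.1, 64.6]
tcp_rot: [-180.0, -0.0, 130.1]
ft_force: [1.0, 0.4, -4.7]
finger_gap: 29.5
grip_force: 51.3
```

Call:
send_rows([
  [[0,0,-0.05],[0,0,0]],
  [[0,0,-0.1],[0,0,0]],
  [[0,0,-0.13],[0,0,0]],
  [[0,0,-0.15],[0,0,0]],
  [[0,0,-0.15],[0,0,0]],
])

```text
time: 8.38
tool_pos: [478.8, 243.1, 60.2]
tcp_rot: [-180.0, -0.0, 130.1]
ft_force: [0.1, -0.4, -4.3]
finger_gap: 29.3
grip_force: 51.3
```

Call:
send_rows([
  [[0,0,-0.03],[0,0,0]],
  [[0,0,-0.05],[0,0,0]],
  [[0,0,-0.07],[0,0,0]],
  [[0,0,-0.07],[0,0,0]],
])

```text
time: 8.88
tool_pos: [479.1, 243.3, 59.2]
tcp_rot: [180.0, 0.0, 130.1]
ft_force: [-4.4, -1.7, 6.6]
finger_gap: 29.3
grip_force: 52.7
```

The lamp made contact at TCP z 59.2, which is the predicted home height. I'll let go and rise.

Call:
send_rows([
  [[0,0,0],[0,0,0]],
  [[0,0,0],[0,0,0]],
  [[0,0,0],[0,0,0]],
  [[0,0,0],[0,0,0]],
  [[0,0,0],[0,0,0]],
], fingers=0)

```text
time: 9.5
tool_pos: [478.9, 243.1, 58.2]
tcp_rot: [-180.0, -0.0, 130.1]
ft_force: [-1.1, -0.5, 0.4]
finger_gap: 85.1
grip_force: 0.0
```

Call:
send_rows([
  [[0,0,0.4],[0,0,0]],
  [[0,0,1.2],[0,0,0]],
  [[0,0,2.2],[0,0,0]],
  [[0,0,2.8],[0,0,0]],
  [[0,0,2.8],[0,0,0]],
  [[0,0,2.8],[0,0,0]],
])

```text
time: 10.25
tool_pos: [478.3, 242.9, 141.2]
tcp_rot: [-179.9, -0.0, 130.1]
ft_force: [-0.3, 0.5, -0.3]
finger_gap: 84.9
grip_force: 0.0
```

```bash
python3 - <<'E'
from h import *
np.set_printoptions(precision=1,suppress=True)
t=sense()["tool_pos"];print(t)
s=snapshot("scene")
for l in("lamp_grip","latch_pad"): print(l,[(np.array(d["at"])*[640,480],round(d["confidence"],2)) for d in finder.pinpoint(l,"scene")])
x0,y0,f=360,240,5
im=cv2.resize(s["img"][y0:y0+115,x0:x0+155],None,fx=f,fy=f,interpolation=cv2.INTER_CUBIC)
def ln(P,col): cv2.polylines(im,[np.array([((proj(s,p)-[x0,y0]+.5)*f).astype(int) for p in P])],False,col,1)
y=np.radians(-50);R=np.array([[np.cos(y),-np.sin(y),0],[np.sin(y),np.cos(y),0],[0,0,1]])
G=np.array([481,242,76.])
for z in(-19,19): ln([G+R@np.array(p) for p in[(17,15,z),(17,-15,z),(-17,-15,z),(-17,15,z),(17,15,z)]],(0,255,0))
ln([G+R@np.array(p) for p in[(46,13,13),(72,13,13),(72,-13,13),(46,-13,13),(46,13,13)]],(255,255,0))
print("pad up",G+R@np.array([59,0,13]),"down",G+R@np.array([68,0,-11]),proj(s,G+R@np.array([59,0,13])),proj(s,G))
cv2.imwrite("pics/over4.png",im[:,:,::-1])
E
```

```text
[478.3 242.9 141.2]
lamp_grip [(array([451.4, 323.5]), 0.91), (array([372.5, 460.4]), 0.71), (array([283.4, 140.9]), 0.68)]
latch_pad [(array([357.9, 415.9]), 0.8), (array([412.7, 312.1]), 0.73), (array([301.6, 141.7]), 0.56)]
pad up [518.9 196.8  89. ] down [524.7 189.9  65. ] [414.7 312. ] [450.5 320.2]
```

View pics/over4.png

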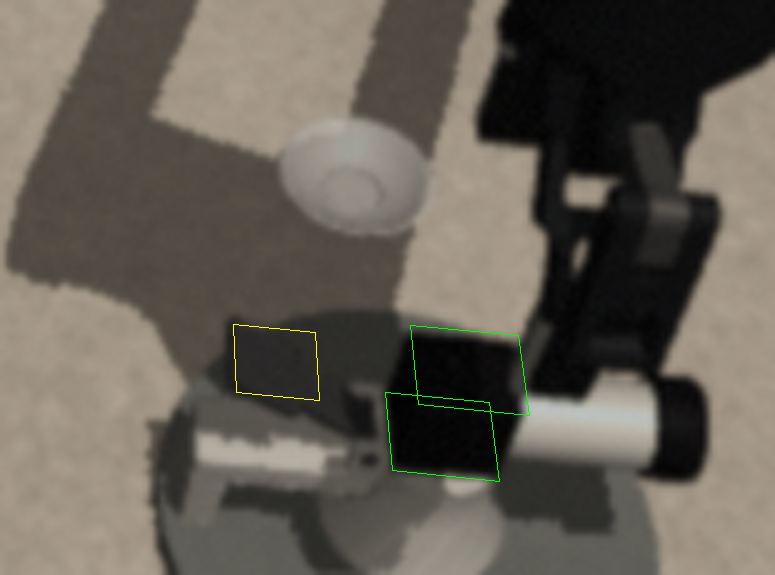

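The lamp sits upright on the ball stand and the lever is still up (pad at about crop 270,360). The overlay agrees within about 1 px. I'll close the fingers and move above the pad.

Call:
send_rows([
  [[0.5,-0.6,0],[0,0,0]],
  [[1.0,-1.2,0],[0,0,0]],
  [[1.46,-1.7,0],[0,0,0]],
  [[1.46,-1.7,0],[0,0,0]],
  [[1.46,-1.7,0],[0,0,0]],
  [[1.46,-1.7,-0.4],[0,0,0]],
  [[1.46,-1.7,-0.9],[0,0,0]],
  [[1.46,-1.7,-1.2],[0,0,0]],
  [[1.46,-1.7,-1.2],[0,0,0]],
], fingers=1)

```text
time: 11.52
tool_pos: [521.5, 192.0, 104.5]
tcp_rot: [-179.9, -0.1, 130.1]
ft_force: [-0.3, -0.1, 0.3]
finger_gap: 0.1
grip_force: 0.0
```

Call:
send_rows([
  [[0,0,-0.2],[0,0,0]],
  [[0,0,-0.4],[0,0,0]],
  [[0,0,-0.6],[0,0,0]],
  [[0,0,-0.8],[0,0,0]],
  [[0,0,-1.0],[0,0,0]],
  [[0,0,-1.15],[0,0,0]],
  [[0,0,-1.25],[0,0,0]],
  [[0,0,-1.25],[0,0,0]],
])

```text
time: 12.52
tool_pos: [522.4, 192.1, 68.3]
tcp_rot: [-180.0, -0.0, 130.1]
ft_force: [-0.3, -0.4, 0.4]
finger_gap: -0.4
grip_force: 0.0
```

Call:
send_rows([
  [[0,0,-0.04],[0,0,0]],
  [[0,0,-0.08],[0,0,0]],
  [[0,0,-0.1],[0,0,0]],
  [[0,0,-0.1],[0,0,0]],
])

```text
time: 13.02
tool_pos: [522.7, 192.2, 65.7]
tcp_rot: [180.0, 0.0, 130.1]
ft_force: [-0.4, -0.5, 0.4]
finger_gap: 0.1
grip_force: 0.1
```

Call:
send_rows([
  [[0,0,-0.03],[0,0,0]],
  [[0,0,-0.05],[0,0,0]],
  [[0,0,-0.05],[0,0,0]],
])

```text
time: 13.4
tool_pos: [522.9, 192.2, 64.9]
tcp_rot: [180.0, 0.0, 130.1]
ft_force: [-1.5, -1.2, 6.7]
finger_gap: -0.1
grip_force: 3.1
```

The lever is on its stop: 6.7 N at the expected height. I'll rise, back off and check.

Call:
send_rows([
  [[0,0,0.3],[0,0,0]],
  [[0,0,1.0],[0,0,0]],
  [[0,0,2.0],[0,0,0]],
  [[0,0,3.2],[0,0,0]],
  [[0,0,4.5],[0,0,0]],
  [[0.5,-1.5,5.0],[0,0,0]],
  [[1,-3.0,5.0],[0,0,0]],
  [[1,-4.0,5.0],[0,0,0]],
  [[1,-4.0,5.0],[0,0,0]],
  [[1,-4.0,5.0],[0,0,0]],
])

```text
time: 14.65
tool_pos: [552.6, 72.6, 214.3]
tcp_rot: [180.0, -0.0, 130.1]
ft_force: [-1.0, 0.7, 0.8]
finger_gap: -0.0
grip_force: 0.0
```

```bash
python3 - <<'E'
from h import *
np.set_printoptions(precision=1,suppress=True)
print(sense()["tool_pos"],sense()["ft_force"])
s=snapshot("scene")
x0,y0,f=360,250,5
im=cv2.resize(s["img"][y0:y0+115,x0:x0+155],None,fx=f,fy=f,interpolation=cv2.INTER_CUBIC)
cv2.imwrite("pics/fin.png",im[:,:,::-1])
E
```

```text
[552.6  72.6 214.3] [-1.   0.7  0.8]
```

View pics/fin.png

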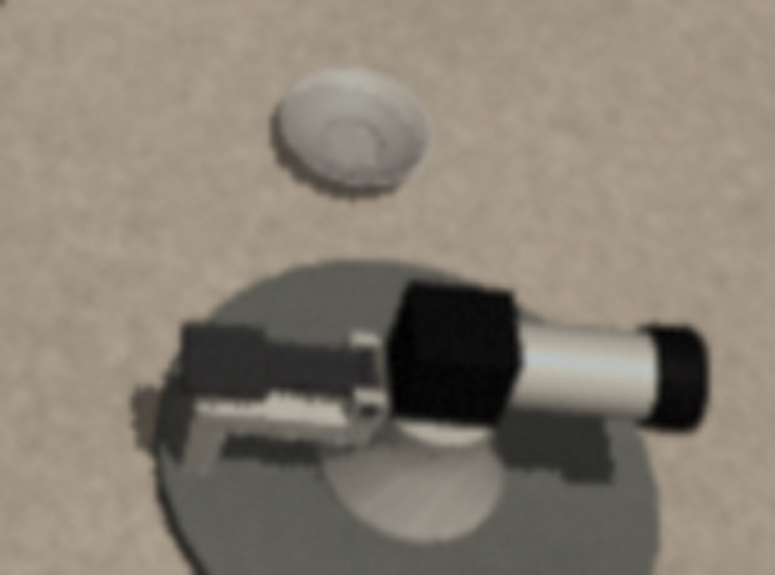

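The picture shows the lamp seated and level on the plate, with the lever flat on the tail (crop 270,360) and the arm clear. I'll hand it in.

```bash
python3 -c "
from bench import order
print(order.hand_in())"
```

```text
the job is handed in; nothing more can be done
None
```

The lamp is seated level on the ball stand and let go, its latch lever is pressed down to the stop, and the arm is clear; the job was handed in at about 15 s of the 45 s, with no verdict returned.

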